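Hook the missing shelf bracket into its upright

ROBOT

A 6-joint arm with a two-finger parallel gripper is mounted at the origin on a cart in front of the work surface, level with it; the furniture and walls round the work are solid. World frame = base frame: x ahead of the robot, y to its left, z up, the work surface at z = 0. Lengths are in m, angles in rad, forces in N, time in s.
With the tool pointing down it reaches from about 0.275 to 0.725 m from the base axis. Payload 5.6 kg.
Tool frame: the origin (TCP) lies midway between the tips of the shut fingers; the grasp point (between the pads) lies 19 mm behind it; z points along the fingers, x is the direction in which the jaws open and shut, and the axes are right-handed (so a half turn about z gives the same grasp; the last joint's range is limited). The gripper opens to 85 mm and grips with 20 to 120 N. Pads are 22 mm wide; open, the fingers measure 114 mm over their backs; the gripper's body (76 mm by 85 mm) begins 54 mm behind the grasp point. The pads swing forward as they close: fully open they stand 13 mm farther back than shut.
Start: joints at [-0.994, 0.255, 0.108, 0, -1.424, -0.285], TCP at [0.158, -0.527, 0.231] pointing down, gripper open.
Joint ranges: [-2.95, 2.95], [-1.21, 1.97], [-1.09, 1.5], [-2.87, 1.71], [-2.94, -0.07], [-3.05, 3.05]. Speed limits (rad/s): [2.57, 2.57, 3.14, 3.14, 3.14, 3.14].

INTERFACE

Orientations are given as a unit quaternion [x, y, z, w].
In Python, from plant import bot gives the robot as it stands.
- The arm moves only by the tool servo_tool, never from a script. Its argument "steps" is a list of rows, each a list of 7 numbers: the shift along the tool's x, y, z in cm, then the turn, a rotation vector about the tool's x, y, z in rad, then the closure in counts, from 0 (fully open) to 255 (shut). In form: [[tx, ty, tz, wx, wy, wz, grip], ...]. A call has 1 to 20 rows; each row is the pose to reach, as a shift and turn from the pose commanded when the call began, along the tool's axes at that moment; what a row does not reach only later rows make up. A row lasts 1/8 s, in which the tool goes at most 62.5 mm and 10.7 degrees, less where a joint would pass 70% of its speed; a pose out of reach is approached as far as the arm can. A call with a gripper value outside its range is refused whole. The fingers move at their own pace and stop on an object; "newtons" is the grip in N (left out, the last holds). Time passes only in rows, so rows that repeat a pose let the fingers close. It gives the time, the measured TCP pose, the force and the opening at its end, in the units of the state.
- bot.state(): the state, without advancing time (a new reading comes with each control period).
- bot.capture(name): name is "scene" or "top" or "wrist"; returns the picture (420x560x3 uint8, red, green, blue); there is no depth.
- bot.camera_model(name): a dict with "intrinsics" (3x3 intrinsics, pixels), "k1" (the pictures are not rectified: a ray, as slopes to the right and down, at radius r is drawn at 1 + k1 r^2 times it, then the intrinsics apply), "R" (3x3) and "t" (3): a world point X has camera coordinates R X + t. Camera axes: x right, y down, z forward; pixel columns grow to the right and rows downward; lengths in m; the calibration is good to about 2 mm. A picture is of the moment at which its call begins: read the wrist's pose just before it. camera_model takes no time and is no camera call; for the wrist camera it gives the pose at the moment of the call.
- bot.sign_off(): hands the job in, once; it reports no verdict.
The state is a dict: "clock": time; "q": joint angles; "qd": joint speeds; "tau": joint torques, N m; "ee_pos": TCP position; "orientation": TCP orientation; "force": force on the tool from outside, world axes, zero at the start; "torque": the same for the moment, N m; "width": opening from 0.0 (shut) to 1.0 (fully open).
Only numpy, scipy, OpenCV 4.12 (cv2) and the standard library are available. Lean on these libraries where they do the work, as an engineer would, in place of code of your own. Each camera call takes 0.05 s, during which the arm holds its last target. There are 200 camera calls.

TASK

One of the two slotted uprights already carries a bracket. Take the loose bracket that matches it, the one with the longer arm, hook it through the slot of the empty upright above the roller catch, press it down until it is fully home and the roller snaps out over its hook, and let go. Leave the short bracket where it stands.

Things in the scene. Friction and masses are not known exactly. Their poses are not given: they have to be found in the camera images.
- long_tab (a point): Long loose steel bracket, 0.2 kg, standing on its flat arm (120x40x5 mm). Point: middle of its finger tab (14 mm thick along y, 34 long along x), 75 mm above the arm's underside; tab top at 92. Axes: z up, x to the hook. From the point along x: rear face of the back plate (40 wide, 75 tall) +50 mm, hook's end +63, arm's front end -70.
- long_hook (a point): Hook behind the long bracket's back plate, 24 mm wide. Point: middle of the tongue's underside at the plate's rear face (50 mm along x from the tab point, 62 mm above the arm's underside). Tongue 6 mm thick, runs 13 mm back, ends in a lip turned down 12 mm below this point; 8.5 mm free between plate and lip. Axes as the tab.
- short_tab (a point): Short loose bracket, to be left alone: same as the long one, but its arm is only 75 mm long (front end at -25 mm). Point and axes as on the long bracket's tab.
- slot (a point): Empty upright, fixed: plate 80 mm wide, 6 thick, top 160 mm above the worktop, on a foot 15 high reaching 45 mm out in front. Point: on its front face, mid-width, on the slot's lower edge, 90 mm above the worktop. Axes: x level into the face, z up. Slot 44 wide, 58 high. Bracket home: hook point here, back plate on the face, tab point 50 mm in front, 13 mm above.
- catch (a joint): Travel of the spring roller just behind the slot, m: 0 out, 0.010 pushed back. Roller top is 22 mm above the slot point: the hook enters above it (hook point about 42 mm above the slot point, 9 mm spare either way) until the back plate meets the face, then goes down, kept on the face (lip clears the plate by 2.5 mm). Passing it takes 5 to 20 N; it springs out over the hook.
Things that resemble listed ones, but are neither listed nor needed, are in the scene too. What is shaped like the part that bears long_tab but black is not meant.

How it is judged:
By the outcome, as a careful person would: the job done as asked, in the order asked, and still so for the second after the job is handed in, with the robot touching nothing.
It also fails if it takes over 45 s, if anything falls off the work surface, if the arm or the gripper's body presses on something with over 40 N, if the wrist force passes 120 N, or if a joint passes its speed limit or range.

## Working session

There is one attempt and no reset: what is moved stays moved. The work goes in short steps, Python scripts to look and compute and a tool call to move; the robot and the scene stay as the last step left them, time stands still between calls to the robot, and variables do not carry over. Pictures are saved under pics/ and viewed, about 8 in all and at most 12, crops included, and the job is handed in when it is done.

Besides the shell and the picture viewer there is one more tool, called as a command line: name --pt "numbers of a row" for each row, then --argument value for the rest. servo_tool: Moves the arm, as the interface text tells. Its arguments: {"type":"object","properties":{"steps":{"type":"array"},"newtons":{"type":"number"}},"required":["steps"]}

```bash
mkdir -p pics
python3 - <<'E'
from plant import bot
import cv2,numpy as np
for n in ("scene","top"):
    im=bot.capture(n); cv2.imwrite(f"pics/{n}0.png",im[:,:,::-1])
    m=bot.camera_model(n); print(n,np.round(m["intrinsics"],1).tolist(),m["k1"],np.round(m["R"],3).tolist(),np.round(m["t"],3).tolist())
s=bot.state(); print(s)
a=cv2.imread("pics/scene0.png");b=cv2.imread("pics/top0.png")
E
```

```text
scene [[484.5, 0.0, 272.5], [0.0, 484.5, 214.2], [0.0, 0.0, 1.0]] 0.052265436403257794 [[-0.812, -0.583, -0.014], [-0.438, 0.625, -0.646], [0.386, -0.519, -0.763]] [0.347, 0.32, 1.247]
top [[523.8, 0.0, 275.3], [0.0, 523.8, 207.3], [0.0, 0.0, 1.0]] -0.11344419898755079 [[-0.013, -1.0, -0.002], [-0.997, 0.013, -0.073], [0.073, 0.001, -0.997]] [-0.076, 0.502, 1.725]
{'clock': 0.1, 'q': array([-9.94411580e-01,  2.55661651e-01,  1.07158965e-01, -4.31718327e-04,
       -1.42392401e+00, -2.84618244e-01]), 'qd': array([ 0.00152373, -0.00280571,  0.00394954,  0.0008875 ,  0.00091243,
       -0.00053121]), 'tau': array([-3.34240765e-03, -3.87605417e+01,  2.38473594e+01,  5.37808120e+00,
       -3.87483684e-03, -1.22819685e-05]), 'ee_pos': array([ 0.15814182, -0.52631092,  0.2305085 ]), 'orientation': array([ 5.96831559e-01,  8.02366114e-01,  4.83475126e-04, -6.90190791e-04]), 'force': array([0.64621335, 0.05613452, 0.15507677]), 'torque': array([-0.01603062,  0.02425492,  0.02249863]), 'width': 0.9993091461276723}
```

View pics/scene0.png

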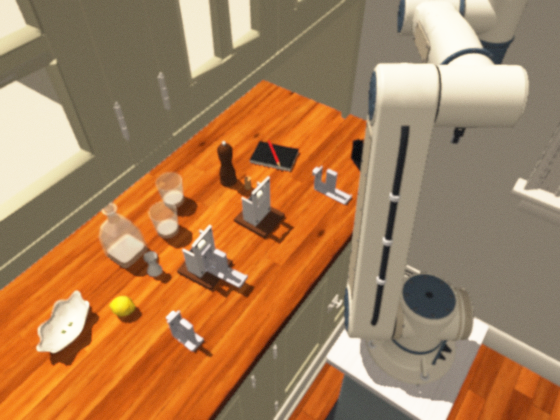

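View pics/top0.png

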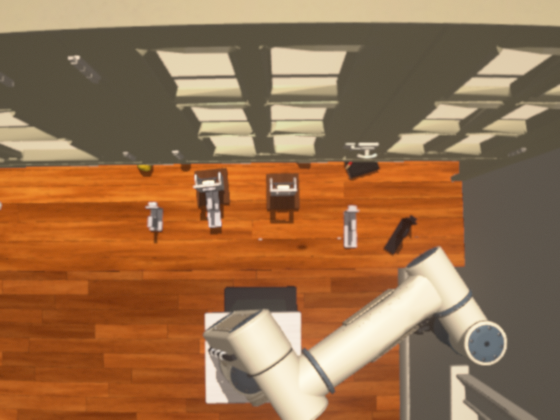

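Candidates for the long bracket are three. In the top view, grey at (350,226), seen in scene at (328,185), has a long arm. Black at (400,233) is the decoy. Grey at (155,217), in scene at (185,330), has a shorter arm. The mounted bracket is at (212,200) and the empty upright at (284,190) top, (258,205) scene. I pick (350,226) and check it in close crops.

Run:
```python
import cv2,numpy as np
a=cv2.imread("pics/scene0.png");b=cv2.imread("pics/top0.png")
def c(im,x,y,w,h,s):
    o=cv2.resize(im[y:y+h,x:x+w],None,fx=s,fy=s,interpolation=cv2.INTER_CUBIC)
    for i in range(0,w,10):
        cv2.line(o,(i*s,0),(i*s,4 if (x+i)%50 else 12),(0,255,0),1)
        if (x+i)%20==0: cv2.putText(o,str(x+i),(i*s,20),0,.35,(0,255,0),1)
    for j in range(0,h,10):
        cv2.line(o,(0,j*s),(6,j*s),(0,255,0),1)
        if (y+j)%20==0: cv2.putText(o,str(y+j),(8,j*s+4),0,.35,(0,255,0),1)
    return o
# 400x300 tiles
t=np.vstack([np.hstack([c(a,300,150,66,50,6),c(b,320,200,66,50,6)]),np.hstack([c(a,230,170,66,50,6),c(b,255,165,66,50,6)])])
cv2.imwrite("pics/crop1.png",t);print(t.shape)
```

```text
(600, 792, 3)
```

View pics/crop1.png

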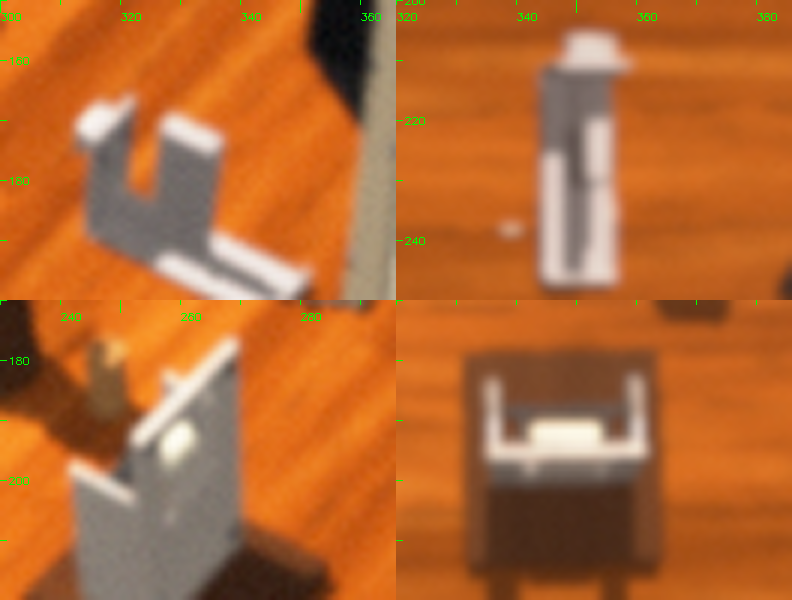

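```bash
cat > h.py <<'E'
from plant import bot
import cv2,numpy as np
from scipy.optimize import least_squares
from scipy.spatial.transform import Rotation as Ro
def proj(m,X):
    p=np.asarray(m["R"])@X+np.asarray(m["t"]); s=p[:2]/p[2]; s=s*(1+m["k1"]*(s@s)); K=np.asarray(m["intrinsics"])
    return K[:2,:2]@s+K[:2,2]
def tri(obs,x0=(.5,0,.1)):
    r=least_squares(lambda X:np.concatenate([proj(m,X)-np.array(p) for m,p in obs]),x0); return r.x,np.abs(r.fun).max()
def onz(m,p,z):
    r=least_squares(lambda X:proj(m,np.array([X[0],X[1],z]))-np.array(p),(.5,0)); return r.x
def toolshift(dw):
    return 100*Ro.from_quat(bot.state()["orientation"]).inv().apply(dw)
def tile(im,x,y,w,h,s):
    o=cv2.resize(im[y:y+h,x:x+w],None,fx=s,fy=s,interpolation=cv2.INTER_CUBIC)
    for i in range(0,w,10):
        cv2.line(o,(i*s,0),(i*s,5),(0,255,0),1)
        if (x+i)%20==0: cv2.putText(o,str(x+i),(i*s,18),0,.35,(0,255,0),1)
    for j in range(0,h,10):
        cv2.line(o,(0,j*s),(6,j*s),(0,255,0),1)
        if (y+j)%20==0: cv2.putText(o,str(y+j),(8,j*s+4),0,.35,(0,255,0),1)
    return o
E
python3 - <<'E'
from h import *
S=bot.camera_model("scene");T=bot.camera_model("top");W=bot.camera_model("wrist")
for n,a,b in [("tabtop",(332,172.2),(353.6,225.3)),("up+y",(252,194),(269.8,191.5)),("up-y",(269.8,177.5),(297,191.5))]:
    x,e=tri([(S,a),(T,b)]); print(n,x.round(4),e.round(2))
print("arm front corners z=.005",onz(T,(344.2,247.5),.005),onz(T,(356.8,247.5),.005))
print("tab -> z.092",onz(T,(353.6,225.3),.092), onz(T,(353.6,220),.092),onz(T,(353.6,230.8),.092))
print("up z.16",onz(T,(269.8,191.5),.16),onz(T,(297,191.5),.16))
s=bot.state();R=Ro.from_quat(s["orientation"]).as_matrix();print("tool",R.round(3).tolist())
C=-W["R"].T@W["t"];print("wristcam in tool",(R.T@(C-s["ee_pos"])).round(3),(W["R"]@R).round(2).tolist(),W["intrinsics"][0][0])
E
```

```text
tabtop [ 0.4352 -0.3327  0.0834] 0.11
up+y [ 0.5416 -0.0655  0.1541] 0.45
up-y [ 0.5405 -0.1495  0.1512] 0.35
arm front corners z=.005 [ 0.36454802 -0.3109444 ] [ 0.36389491 -0.3532565 ]
tab -> z.092 [ 0.43518489 -0.33124364] [ 0.45208626 -0.33162869] [ 0.41766763 -0.33085077]
up z.16 [ 0.53975771 -0.06638586] [ 0.53867057 -0.14971814]
tool [[-0.288, 0.958, -0.001], [0.958, 0.288, 0.002], [0.002, -0.0, -1.0]]
wristcam in tool [ 0.    -0.081 -0.143] [[1.0, -0.0, -0.0], [0.0, 0.95, -0.31], [0.0, 0.31, 0.95]] 376.3518585842053
```

servo_tool --pt "2.5 6 0 0 0 0.07 0" --pt "5 12 0 0 0 0.14 0" --pt "7 17.5 0 0 0 0.21 0" --pt "9.5 23 2 0 0 0.29 0" --pt "11 27 4 0 0 0.29 0" --pt "11.7 28.8 6 0 0 0.29 0" --pt "11.7 28.8 6 0 0 0.29 0" --pt "11.7 28.8 6 0 0 0.29 0"

```text
clock: 1.1
ee_pos: [0.4002, -0.3323, 0.1717]
orientation: [0.706, 0.708, -0.0, 0.0]
force: [-0.4, -0.3, -0.3]
width: 1.002
```

Run:
```python
from h import *
import pickle
s=bot.state();m=bot.camera_model("wrist");im=bot.capture("wrist")[:,:,::-1];cv2.imwrite("pics/w1.png",im)
pickle.dump((s,m),open("w1.pkl","wb"));print(s["ee_pos"],s["q"],Ro.from_quat(s["orientation"]).as_matrix().round(3).tolist())
print("expected tab",proj(m,np.array([.435,-.331,.092])))
```

```text
[ 0.40018933 -0.33230694  0.17173098] [-3.91274086e-01  2.22465679e-01 -8.76488419e-02  5.03750453e-04
 -1.26044558e+00 -1.17792597e+00] [[-0.002, 1.0, 0.0], [1.0, 0.002, -0.001], [-0.001, 0.0, -1.0]]
expected tab [278.96813191 267.34822229]
```

View pics/w1.png

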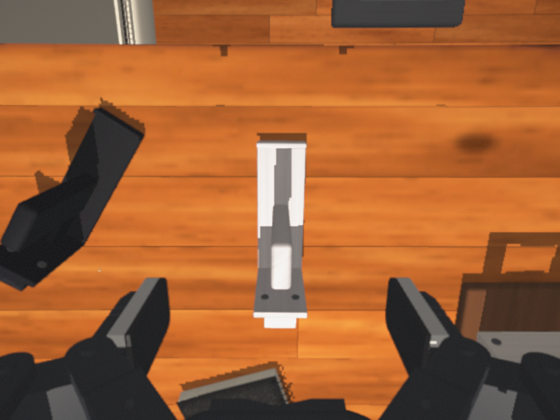

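Wrist view: long grey bracket central, tab top at (271–291, 244–289), arm front edge at row 142, plate top (254–306, 313) and hook (265–297, 328). The black decoy is at left (70,200).

Run:
```python
from h import *
import pickle
s,m=pickle.load(open("w1.pkl","rb"));S=bot.camera_model("scene");T=bot.camera_model("top")
print(tri([(m,(281,267)),(T,(353.6,225.3)),(S,(332,172.2))]))
print("tab ends",onz(m,(281.5,244.5),.092),onz(m,(281,289),.092), "sides",onz(m,(271.5,270),.092),onz(m,(290.5,270),.092))
print("arm front",onz(m,(257.5,142.5),.005),onz(m,(305.5,142.5),.005))
print("hook end",onz(m,(265,328),.068),onz(m,(297,328),.068),"plate top",onz(m,(254.5,318),.075),onz(m,(306,318),.075))
```

```text
(array([ 0.43574782, -0.3296858 ,  0.08969038]), np.float64(0.9507234993322413))
tab ends [ 0.4186198  -0.32942651] [ 0.45114826 -0.32957522] sides [ 0.43695709 -0.33592445] [ 0.43692374 -0.32337805]
arm front [ 0.36607494 -0.34856655] [ 0.3659821  -0.30914781]
hook end [ 0.4993862  -0.34145331] [ 0.49931663 -0.31676047] plate top [ 0.48559741 -0.3489258 ] [ 0.48549151 -0.31067427]
```

servo_tool --pt "0.3 3.5 2 0 0 0 0" --pt "0.3 3.5 6 0 0 0 0" --pt "0.3 3.5 9.5 0 0 0 0" --pt "0.3 3.5 11.5 0 0 0 0" --pt "0.3 3.5 11.5 0 0 0 0" --pt "0.3 3.5 11.5 0 0 0 255" --pt "0.3 3.5 11.5 0 0 0 255" --pt "0.3 3.5 11.5 0 0 0 255" --pt "0.3 3.5 11.5 0 0 0 255" --pt "0.3 3.5 11.5 0 0 0 255" --pt "0.3 3.5 11.5 0 0 0 255" --pt "0.3 3.5 11.5 0 0 0 255" --newtons 110

```text
clock: 2.65
ee_pos: [0.4356, -0.3288, 0.0567]
orientation: [0.706, 0.708, 0.0, 0.0]
force: [-1.4, 0.7, 6.4]
width: 0.152
```

servo_tool --pt "0 0 -3 0 0 0 255" --pt "0 0 -7 0 0 0 255" --pt "3 -0.5 -9 0 0 0 255" --pt "8 -0.5 -9 0 0 0 255" --pt "13 -0.5 -9 0 0 0 255" --pt "18 -0.5 -9 0 0 0 255" --pt "21 -0.5 -8 0 0 0 255" --pt "22.1 -0.5 -7 0 0 0 255" --pt "22.1 -0.5 -7 0 0 0 255" --pt "22.1 -0.5 -7 0 0 0 255"

```text
clock: 3.9
ee_pos: [0.43, -0.1085, 0.1262]
orientation: [0.707, 0.708, -0.0, -0.0]
force: [0.3, 0.1, -2.7]
width: 0.148
```

Run:
```python
from h import *
a=bot.capture("scene")[:,:,::-1];b=bot.capture("top")[:,:,::-1];w=bot.capture("wrist")[:,:,::-1]
print(bot.state()["ee_pos"],bot.state()["force"])
t=np.hstack([np.vstack([tile(a,220,160,80,58,5),tile(b,245,165,80,58,5)]),cv2.resize(w,(400,300)).repeat(1,0) if 0 else np.vstack([cv2.resize(w,(400,290)),np.zeros((290,400,3),np.uint8)])])
cv2.imwrite("pics/c2.png",t)
```

```text
[ 0.43018974 -0.10850327  0.12645104] [ 0.28628319  0.31177851 -1.86680402]
```

View pics/c2.png

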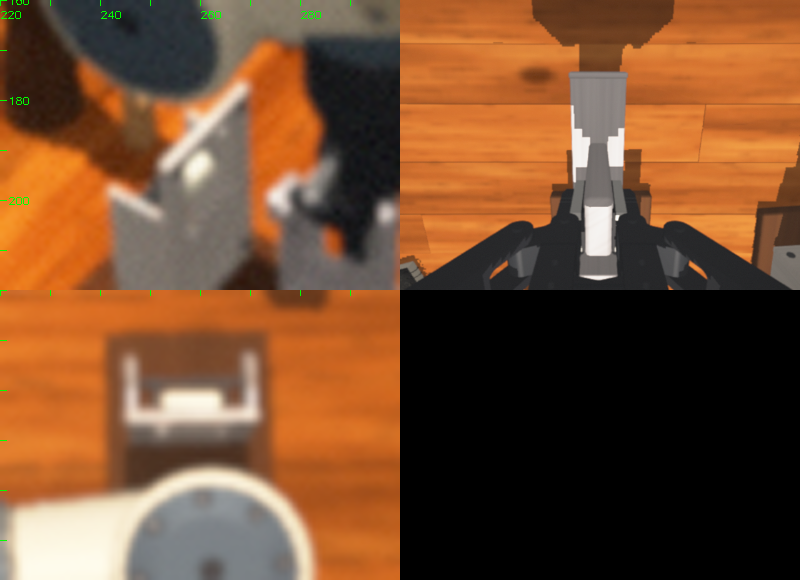

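Bracket is held straight; wrist tile shows the foot centred under it (col ~600), scene tile shows the hook at (276,198) in front of the slot with the roller at (258,193). Going in.

servo_tool --pt "0.05 1.5 0 0 0 0 255" --pt "0.05 3 0 0 0 0 255" --pt "0.05 4 0 0 0 0 255" --pt "0.05 4.8 0 0 0 0 255" --pt "0.05 5.4 0 0 0 0 255" --pt "0.05 5.6 0 0 0 0 255" --pt "0.05 5.7 0 0 0 0 255" --pt "0.05 5.7 0 0 0 0 255"

```text
clock: 5.05
ee_pos: [0.4868, -0.1071, 0.1264]
orientation: [0.706, 0.708, 0.0, -0.0]
force: [0.3, -0.2, -3.0]
width: 0.148
```

servo_tool --pt "0 0.15 0 0 0 0 255" --pt "0 0.3 0 0 0 0 255" --pt "0 0.3 0 0 0 0 255"

```text
clock: 5.42
ee_pos: [0.4901, -0.1072, 0.1263]
orientation: [0.706, 0.708, 0.0, 0.0]
force: [-0.2, 0.3, -3.0]
width: 0.148
```

servo_tool --pt "0 0.1 0 0 0 0 255" --pt "0 0.2 0 0 0 0 255" --pt "0 0.3 0 0 0 0 255" --pt "0 0.3 0 0 0 0 255"

```text
clock: 5.92
ee_pos: [0.491, -0.1073, 0.1258]
orientation: [0.707, 0.708, -0.002, -0.002]
force: [-5.6, -0.2, 0.9]
width: 0.15
```

servo_tool --pt "0 0 0.4 0 0 0 255" --pt "0 0 0.8 0 0 0 255" --pt "0 0 1.2 0 0 0 255" --pt "0 0 1.6 0 0 0 255" --pt "0 0 1.6 0 0 0 255" --newtons 120

```text
clock: 6.55
ee_pos: [0.4908, -0.1074, 0.1091]
orientation: [0.707, 0.708, -0.002, -0.002]
force: [-5.0, -0.4, -2.8]
width: 0.149
```

servo_tool --pt "0 0 0.4 0 0 0 255" --pt "0 0 0.8 0 0 0 255" --pt "0 0 1.2 0 0 0 255" --pt "0 0 1.6 0 0 0 255" --pt "0 0 1.6 0 0 0 255"

```text
clock: 7.18
ee_pos: [0.4906, -0.1073, 0.093]
orientation: [0.707, 0.708, -0.002, -0.002]
force: [-4.5, -1.2, -4.4]
width: 0.146
```

servo_tool --pt "0 0 0.3 0 0 0 255" --pt "0 0 0.6 0 0 0 255" --pt "0 0 0.85 0 0 0 255" --pt "0 0 0.85 0 0 0 255"

```text
clock: 7.68
ee_pos: [0.4906, -0.1074, 0.0851]
orientation: [0.707, 0.708, -0.002, -0.002]
force: [-6.6, 0.1, -0.8]
width: 0.146
```

Run:
```python
from h import *
a=bot.capture("scene")[:,:,::-1];b=bot.capture("top")[:,:,::-1]
s=bot.state();print(s["ee_pos"],s["force"],s["torque"])
t=np.hstack([tile(a,220,160,66,75,6),tile(b,255,165,66,75,6)])
cv2.imwrite("pics/c3.png",t)
```

```text
[ 0.49065456 -0.10738128  0.08506006] [-6.74314447  0.13178964 -1.27579114] [2.19588855e-03 2.63690414e+00 1.52855574e-01]
```

View pics/c3.png

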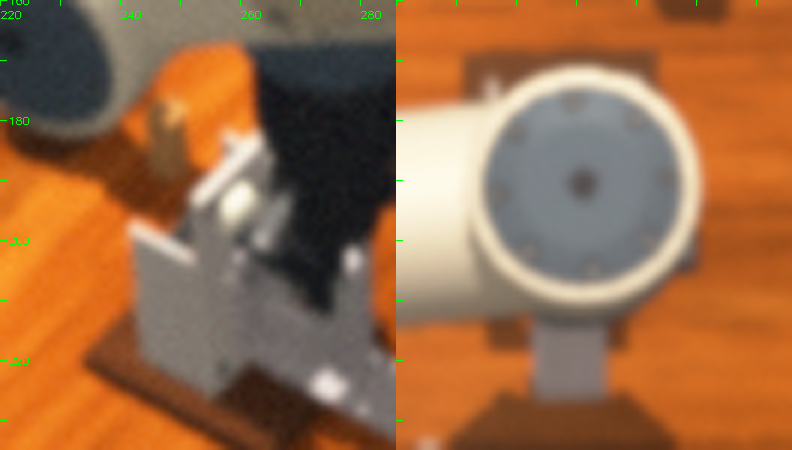

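Bracket plate is flush on the face at (255–262, 200), roller white at (258,194) above it. I'll press on until the seat resists.

servo_tool --pt "0 0 0.1 0 0 0 255" --pt "0 0 0.2 0 0 0 255" --pt "0 0 0.3 0 0 0 255" --pt "0 0 0.3 0 0 0 255"

```text
clock: 8.28
ee_pos: [0.4906, -0.1077, 0.0845]
orientation: [0.706, 0.708, -0.002, -0.001]
force: [-17.3, 2.0, 17.8]
width: 0.145
```

servo_tool --pt "0 0 0.1 0 0 0 255" --pt "0 0 0.2 0 0 0 255" --pt "0 0 0.2 0 0 0 255"

```text
clock: 8.65
ee_pos: [0.4906, -0.1078, 0.0844]
orientation: [0.706, 0.708, -0.002, -0.0]
force: [-22.5, 3.9, 30.7]
width: 0.15
```

servo_tool --pt "0 -0.1 -0.3 0 0 0 255" --pt "0 -0.2 -0.5 0 0 0 255" --pt "0 -0.2 -0.5 0 0 0 120" --pt "0 -0.2 -0.5 0 0 0 0" --pt "0 -0.2 -0.5 0 0 0 0" --pt "0 -0.2 -0.5 0 0 0 0" --pt "0 -0.2 -0.5 0 0 0 0" --pt "0 -0.2 -0.5 0 0 0 0" --newtons 20

```text
clock: 9.65
ee_pos: [0.491, -0.1072, 0.0858]
orientation: [0.706, 0.708, 0.0, 0.0]
force: [-0.6, -0.3, -0.1]
width: 1.002
```

servo_tool --pt "0 -0.3 -2 0 0 0 0" --pt "0 -0.5 -5 0 0 0 0" --pt "0 -1 -9 0 0 0 0" --pt "0 -4 -13 0 0 0 0" --pt "0 -8 -17 0 0 0 0" --pt "0 -11 -19 0 0 0 0" --pt "0 -11 -19 0 0 0 0" --pt "0 -11 -19 0 0 0 0"

```text
clock: 10.65
ee_pos: [0.381, -0.1072, 0.2754]
orientation: [0.706, 0.708, 0.0, -0.0]
force: [0.6, -0.0, -1.4]
width: 1.002
```

Run:
```python
from h import *
a=bot.capture("scene")[:,:,::-1];b=bot.capture("top")[:,:,::-1];m=bot.camera_model("wrist");w=bot.capture("wrist")[:,:,::-1]
s=bot.state();print(s["ee_pos"],s["force"])
t=np.hstack([np.vstack([tile(a,220,160,66,50,6),tile(b,250,160,66,50,6)]),tile(w,180,200,200,220,2)[:600] if 0 else cv2.copyMakeBorder(tile(w,180,220,200,200,2)[:, :400],0,200,0,0,cv2.BORDER_CONSTANT)])
cv2.imwrite("pics/c4.png",t)
# expected pixels if home: face x .541,y -.1075,slot z .09
f=.541;y=-.1077
for n,p in dict(tabtop=(f-.05,y,.12),platetop_rear=(f,y,.103),hooktop_end=(f+.013,y,.096),armfront=(f-.12,y,.033)).items():
    print(n,proj(m,np.array(p)).round(1),proj(bot.camera_model("scene"),np.array(p)).round(1),proj(bot.camera_model("top"),np.array(p)).round(1))
```

```text
[ 0.38114108 -0.10730803  0.27477222] [-0.44243331  0.35829176  0.11518843]
tabtop [276.4 303.7] [275.8 200.6] [283.3 208.1]
platetop_rear [276.4 338.2] [262.  197.2] [283.  192.8]
hooktop_end [276.3 344.5] [258.6 197. ] [283.  188.9]
armfront [276.7 201.8] [295.2 230.2] [283.3 231.2]
```

View pics/c4.png

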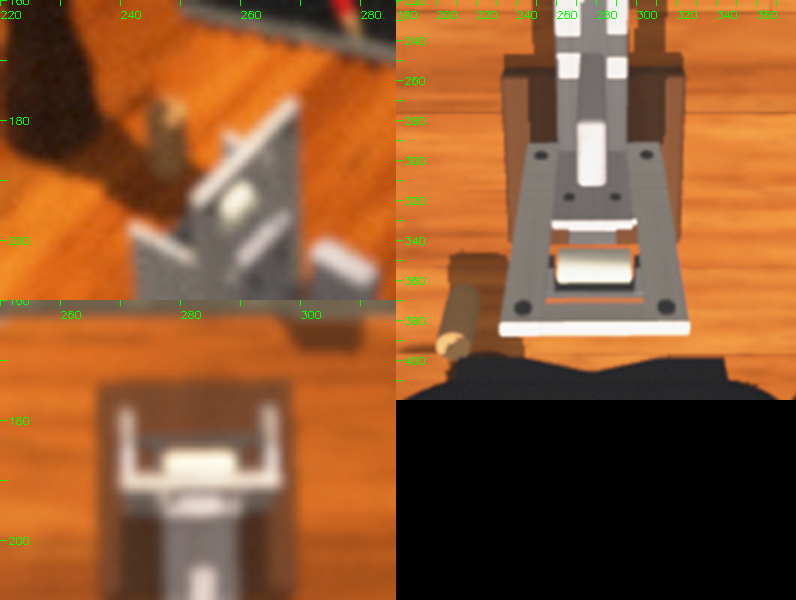

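```bash
python3 - <<'E'
from h import *
m=bot.camera_model("wrist");y=-.1077;S=bot.camera_model("scene")
for f in (.538,.541):
  for n,p in dict(uptop_front=(f,y,.16),uptop_rear=(f+.006,y,.16),slot_top=(f,y,.148),plate_rear=(f,y,.103),plate_front=(f-.005,y,.103),tab_rear=(f-.033,y,.12),tab_front=(f-.067,y,.12)).items(): print(f,n,proj(m,np.array(p)).round(1))
E
python3 - <<'E'
from h import *
m=bot.camera_model("wrist");w=bot.capture("wrist")[:,:,::-1];a=bot.capture("scene")[:,:,::-1]
t=np.hstack([tile(w,225,270,110,120,4),np.vstack([tile(a,235,175,60,40,6),tile(a,180,220,60,40,6)])])
cv2.imwrite("pics/c5.png",t)
E
```

```text
0.538 uptop_front [276.2 378.7]
0.538 uptop_rear [276.2 384.4]
0.538 slot_top [276.3 368.4]
0.538 plate_rear [276.4 335.6]
0.538 plate_front [276.4 331.3]
0.538 tab_rear [276.4 317. ]
0.538 tab_front [276.5 284.2]
0.541 uptop_front [276.2 381.5]
0.541 uptop_rear [276.2 387.3]
0.541 slot_top [276.3 371.2]
0.541 plate_rear [276.4 338.2]
0.541 plate_front [276.4 333.9]
0.541 tab_rear [276.4 319.8]
0.541 tab_front [276.5 287.2]
```

View pics/c5.png

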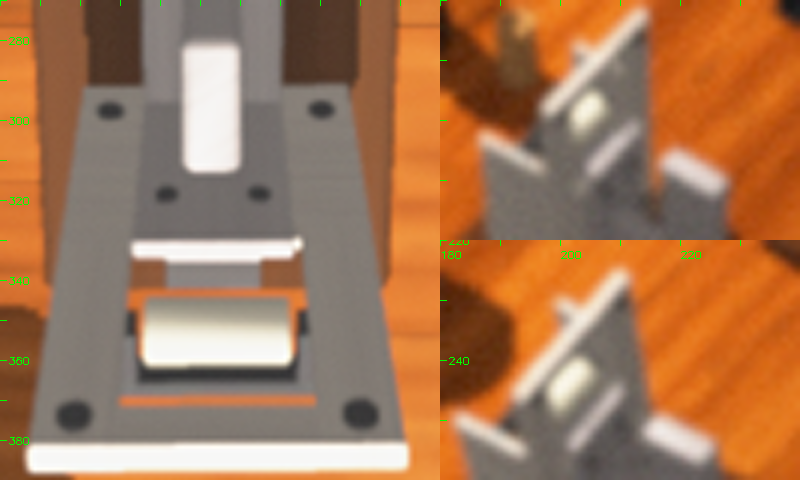

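Wrist crop: roller at (225+55, 345–361) stands above and behind the tongue, whose end is at row ~341. Plate and tab rows are 3–6 px low of a perfectly flush pose, which fits the 2.5 mm lip play letting the bracket lean slightly. I'll check the roller's travel against the first pictures.

Run:
```python
from h import *
def cen(im,x,y,w,h,th):
    g=cv2.cvtColor(np.ascontiguousarray(im[y:y+h,x:x+w]),cv2.COLOR_BGR2GRAY).astype(float); g=np.clip(g-th,0,None); yy,xx=np.mgrid[y:y+h,x:x+w]; return ((g*xx).sum()/g.sum()).round(2),((g*yy).sum()/g.sum()).round(2)
S=bot.camera_model("scene");T=bot.camera_model("top")
a0=cv2.imread("pics/scene0.png");b0=cv2.imread("pics/top0.png");a=bot.capture("scene")[:,:,::-1];b=bot.capture("top")[:,:,::-1]
print("scene",cen(a0,254,189,9,10,170),cen(a,254,189,9,10,170))
print("top",cen(b0,276,183,15,5,150),cen(b,276,183,15,5,150))
print("ref top",cen(b0,200,177,15,5,150))
for d in (0,.01): print(d,proj(S,np.array([.553+d,-.108,.105])),proj(T,np.array([.553+d,-.108,.105])))
s=bot.state();print(s["clock"],s["force"])
```

```text
scene (np.float64(257.9), np.float64(192.11)) (np.float64(257.96), np.float64(192.08))
top (np.float64(282.87), np.float64(186.22)) (np.float64(282.88), np.float64(186.21))
ref top (np.float64(208.65), np.float64(180.77))
0 [258.82769917 194.9883276 ] [283.09491417 188.95205762]
0.01 [256.12956229 193.56669885] [283.05038101 185.81693585]
11.0 [ 0.64797979 -0.31212022  0.0593081 ]
```

```bash
python3 -c "
from plant import bot
print(bot.sign_off(),bot.state()['clock'])"
```

```text
the job is handed in; nothing more can be done
the job is handed in; nothing more can be done
```

The long grey bracket is hooked into the empty upright, pressed down to its seat and released. I handed the job in at about 11 s with the robot clear of everything. I did not touch the short bracket or the black look-alike.

**Checks that agreed**
- **Seat:** the bracket met a hard stop with the tool at z = 0.0844 m, against 0.0847 m expected. The vertical force rose to about 31 N with almost no further travel.
- **Roller:** after release it was within 0.1 px of its starting position in both the scene and top views, so it is out. The tongue shows below it in the wrist view.

**Checks that disagreed or are missing**
- **Slight lean:** in the wrist view the plate top and tab sit about 3 and 6 px off a perfectly flush pose. That fits a forward lean of roughly 2° from the 2.5 mm lip play. I left it, as I expected it to lean again under its own weight.
- **Snap force:** none of the force readings at the ends of moves showed the 5–20 N of passing the roller, so I judge the snap only from the roller's position and the seated height.
- **Pull-up:** I did not pull the bracket up to test the catch.

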